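# Bring the tyre valve to the top

## Task

The wheel in the bench stand is about to be pumped up: turn it by pushing its spokes round with the fingertips until the tyre valve is at the very top, straight above the axle, and leave the wheel standing still there. Push on the spokes only, never on the tyre or the valve stem, and do not shift or lift the stand or disturb the other things on the mat.

Things in the scene. Friction and masses are not known exactly. Their poses are not given: they have to be found in the camera images.
- stand: Steel wheel stand, loose on a 2 mm mat, 4.6 kg plus the 1.2 kg wheel. Origin: centre of the underside. x: along the axle, away from the robot and to its left (yaw 0.5 to 1.1 rad); y: in the wheel's plane; z up. Base 170 x 260 x 12 mm. Uprights 30 mm wide (y), 6 mm thick, at x = +-51 mm, top 190 mm above the underside; 10 mm axle, ends at x = +-68 mm, 18 mm nuts.
- axle (a point): Centre of the wheel, on the axle, 172 mm above the underside of the stand, midway between the uprights. The wheel turns in the stand's y-z plane: alloy hub 24 mm in radius and 66 mm wide; rim from 88 to 102 mm radius, 27 mm wide.
- wheel (a joint): Turn of the wheel about the stand's x axis, rad: 0 (or any multiple of 2 pi) = valve at the very top; grows clockwise seen from the stand's -x side, where the robot is (top moves towards the stand's -y). Starts anywhere from 1.6 to 4.7. No spring, no end stop within 3 turns. Snug bearings (0.16 N m friction, about 3 N on a spoke 55 mm from the axle) hold it wherever it is left.
- spoke (a point): Point in the middle of one of the five straight radial spokes, 55 mm from the axle, 36 degrees clockwise from the valve (seen from the stand's -x side); it turns with the wheel. Spokes at 36, 108, 180, 252, 324 degrees from the valve run from hub to rim, 16 mm wide, 43 mm deep along x here (62 mm at the hub, 26 mm at the rim). Gap between two spokes: about 48 mm wide here, open right through.
- valve (a point): Point on the rim's inner face, 88 mm from the axle, where the valve comes out, midway between two spokes. It turns with the wheel.
- valve_stem: Tyre valve: straight brass stem 8 mm in diameter with a 10 mm black cap, sticking 36 mm from the rim straight towards the axle, in the middle plane of the wheel. Origin at point valve, its z axis points from the axle outwards. Not to be pushed.
- tyre: The rubber tyre, fixed on the wheel, 102 to 148 mm in radius and 46 mm wide; origin at the wheel's centre. Not to be pushed.
- gauge: Bystander: small round pressure gauge lying on the mat, 54 mm across and 22 mm high, with a 55 mm brass stem; origin under the middle of the round case, its x axis along the stem.
- spanner: Bystander: open-ended spanner 170 mm long lying on the mat; origin at the middle of its underside.
- spool: Bystander: light-blue solder spool on the mat, 64 mm across, 32 mm high; origin at the middle of its underside.
- flux_jar: Bystander: small amber jar with a white cap on the mat, 48 mm across, 45 mm high; origin at the middle of its underside.

How it is judged:
At the end, for the whole second after the job is handed in: The valve is at the top of the wheel within 6 degrees of straight above the axle (9 mm sideways at the rim), the wheel is at rest, the stand has moved less than 15 mm and stands level, and each bystander has moved less than 20 mm (y of valve in the frame of stand between -0.0092 and 0.0092 m and z of valve in the frame of stand above 0.25 m and velocity of joint wheel between -0.05 and 0.05 rad/s and distance of stand from where it was at the start of the episode below 0.015 m and angle between stand's own z axis and vertical below 0.03 rad and distance of each of gauge, spanner, spool, flux_jar from where it was at the start of the episode below 0.02 m); the robot touches nothing.
It fails at once if the tyre is pushed (more than 3 N) (contact force between any of the fingers, the arm and tyre above 3 N).
It fails at once if the valve stem is pushed (more than 2 N) (contact force between any of the fingers, the arm and valve_stem above 2 N).
It fails at once if the stand is shoved, lifted or tipped (moved 15 mm or tilted 0.05 rad) (distance of stand from where it was at the start of the episode above 0.015 m or angle between stand's own z axis and vertical above 0.05 rad).
It fails at once if a bystander is moved more than 20 mm (distance of any of gauge, spanner, spool, flux_jar from where it was at the start of the episode above 0.02 m).
It also fails if it takes over 61 s, if anything falls off the work surface, if the arm or the gripper's body presses on something with over 40 N, if the wrist force passes 120 N, or if a joint passes its speed limit or range.

## Robot

A 7-joint arm with a two-finger parallel gripper is mounted at the origin on the work surface. World frame = base frame: x ahead of the robot, y to its left, z up, the work surface at z = 0. Lengths are in m, angles in rad, forces in N, time in s.
With the tool pointing down it reaches from about 0.425 to 1.025 m from the base axis. Payload 9.4 kg.
Tool frame: the origin (TCP) lies between the finger pads; the fingertips stand 8 mm ahead of it and the grasp point (between the pads) lies 11 mm behind it; z points along the fingers, y is the line along which they close (so a half turn about z gives the same grasp; the last joint's range is limited). The gripper opens to 93 mm and grips with 3 to 60 N. Pads are 15 mm wide; open, the fingers measure 128 mm over their backs; the gripper's body (75 mm by 188 mm) begins 65 mm behind the grasp point.
Start: joints at [1.244, 0.599, -0.003, 1.599, 0.002, 0.943, -0.08], TCP at [0.179, -0.702, 0.227] pointing down, gripper open.
Joint ranges: [-2.57, 2.57], [-0.35, 1.97], [-1.29, 1.29], [0.11, 2.56], [-1.05, 4.19], [0.11, 1.86], [-2.63, 2.63]. Speed limits (rad/s): [2.22, 2.22, 3.01, 3.01, 3.14, 3.14, 3.14].

## Interface

Orientations are given as a rotation vector (axis times angle).
In Python, from plant import * gives the robot as it stands.
- The arm moves only by the tool step_arm, never from a script. Its argument "motion" is one flat list of numbers, 7 for each row, row after row: the shift along the world's x, y, z in mm, then the turn, a rotation vector about the world's x, y, z in degrees, then the finger opening in mm, from 0 to 93. A call has 1 to 20 rows; each row shifts and turns the commanded pose from where the row before left it; what a row does not reach is not made up. A row lasts 1/10 s, in which the tool goes at most 50 mm and 8.59 degrees, less where a joint would pass 70% of its speed; a pose out of reach is approached as far as the arm can. A call is refused whole if a number of a shift passes 50 or a number of a turn 8.59, either way. A call with a gripper value outside its range is refused whole. The fingers move at their own pace and stop on an object; "force" is the grip in N (left out, the last holds). Time passes only in rows, so rows that do not move let the fingers close. It gives the time, the measured TCP pose, the force, the opening and the grip force at its end, in the units of the state.
- read_state(): the state, without advancing time (a new reading comes with each control period).
- get_image(name): name is "scene" or "top" or "wrist"; returns the picture (384x512x3 uint8, red, green, blue); there is no depth.
- camera_model(name): a dict with "fx", "fy", "cx", "cy" (pixels), "R" (3x3) and "t" (3): a world point X has camera coordinates R X + t. Camera axes: x right, y down, z forward; pixel columns grow to the right and rows downward; lengths in m; the calibration is good to about 2 mm. The wrist camera is an equidistant fisheye: a pixel r from the principal point sees the ray r / f radians off the axis. A picture is of the moment at which its call begins: read the wrist's pose just before it. camera_model takes no time and is no camera call; for the wrist camera it gives the pose at the moment of the call.
- job_done(): hands the job in; it is judged then, once.
The state is a dict: "clock": time; "q": joint angles; "qd": joint speeds; "joint_torque": joint torques, N m; "eef_pos": TCP position; "tcp_rot": TCP orientation; "force": force on the tool from outside, world axes, zero at the start; "torque": the same for the moment, N m; "gripper_width": opening from 0.0 (shut) to 1.0 (fully open); "gripper_force": force on a finger pad.
Only numpy, scipy, OpenCV 4.12 (cv2) and the standard library are available. Lean on these libraries where they do the work, as an engineer would, in place of code of your own. Each camera call takes 0.05 s, during which the arm holds its last target. There are 200 camera calls.

## Working session

There is one attempt and no reset: what is moved stays moved. The work goes in short steps, Python scripts to look and compute and a tool call to move; the robot and the scene stay as the last step left them, time stands still between calls to the robot, and variables do not carry over. Pictures are saved under pics/ and viewed, at most 10 in all, crops included, and the job is handed in when it is done.

Besides the shell and the picture viewer there is one more tool, called after "Request:" as name(argument=value, ...), one argument or row to a line, values as JSON. step_arm: Moves the arm, as the interface text tells. Its arguments: {"type":"object","properties":{"motion":{"type":"array","items":{"type":"number"}},"force":{"type":"number"}},"required":["motion"]}

```bash
mkdir -p pics
python3 - <<'E'
from plant import *
import cv2,numpy as np
np.set_printoptions(precision=4,suppress=True)
s=read_state();print(s['clock'],s['eef_pos'],s['tcp_rot'],s['gripper_width'])
for n in("scene","top"):
    im=get_image(n);cv2.imwrite(f"pics/{n}0.png",cv2.resize(im[:,:,::-1],(800,600),interpolation=cv2.INTER_CUBIC));c=camera_model(n);print(n,c['fx'],c['cx'],c['cy'],c['R'].tolist() if hasattr(c['R'],'tolist') else c['R'],c['t'], -np.array(c['R']).T@np.array(c['t']))
E
```

```text
0.0 [ 0.1791 -0.7021  0.2258] [-3.1157 -0.3913  0.0005] 1.0027548775425967
scene 385.4807964253616 255.15240024011936 195.66930407523122 [[0.5892264850824748, 0.8079516283148346, 0.005129871417469573], [0.5166230732294609, -0.3718683317927674, -0.7712422083992884], [-0.6212187613750081, 0.45708654553932343, -0.6365211232964927]] [-0.3068 -0.1555  1.4207] [ 1.1437 -0.4593  0.786 ]
top 380.0281616610198 256.6961631599346 194.86498856218026 [[-0.01801495184850992, -0.9998235156923894, 0.005329069187663624], [-0.9995348474128444, 0.017878059015722033, -0.024707565910321312], [0.024607931999222954, -0.00577169596751215, -0.9996805175696786]] [-0.0269  0.5193  1.1236] [ 0.491  -0.0297  1.1362]
```

View pics/scene0.png

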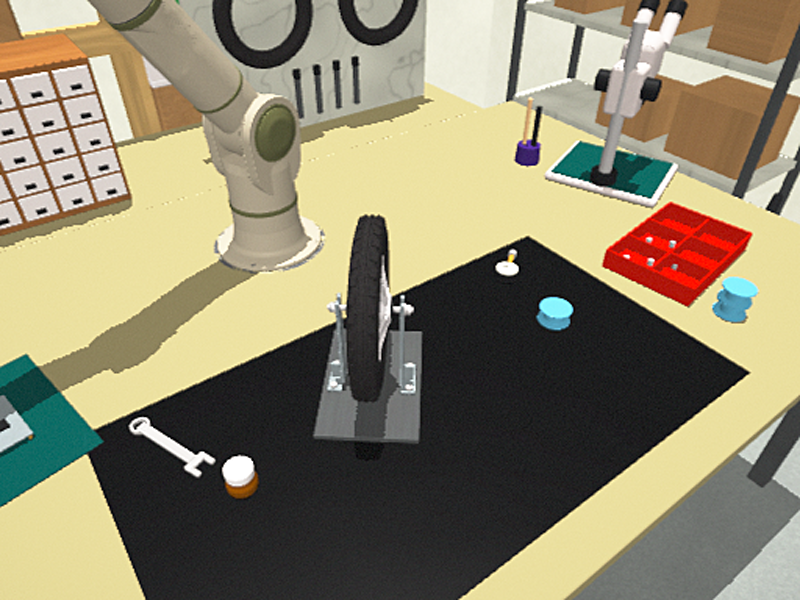

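View pics/top0.png

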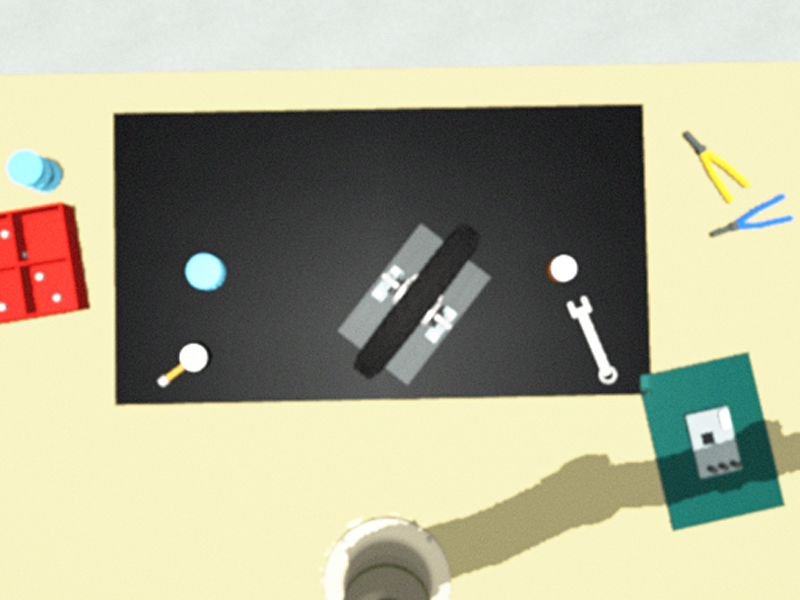

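The scene view shows the wheel edge-on at about (368,310), with axle nuts at (338,309) and (403,309). The top view shows the base plate corners at about (421,223), (491,277), (405,385) and (338,331). The gauge (193,357), spool (205,271), jar (563,268) and spanner (593,340) all sit clear of the stand. The valve isn't visible from either camera, so I need the wrist camera on the robot's side.

```bash
cat > h.py <<'E'
import numpy as np,cv2
from scipy.spatial.transform import Rotation as Ro
np.set_printoptions(precision=4,suppress=True)
def ray(c,uv):
    R=np.array(c['R']);o=-R.T@np.array(c['t']);d=R.T@np.array([(uv[0]-c['cx'])/c['fx'],(uv[1]-c['cy'])/c['fy'],1]);return o,d/np.linalg.norm(d)
def onz(c,uv,z):
    o,d=ray(c,uv);return o+d*(z-o[2])/d[2]
def tri(rs):
    A=sum(np.eye(3)-np.outer(d,d) for o,d in rs);b=sum((np.eye(3)-np.outer(d,d))@o for o,d in rs);return np.linalg.solve(A,b)
E
python3 - <<'E'
from plant import *
from h import *
k=.64
t=camera_model("top");s=camera_model("scene")
C=np.array([onz(t,np.array(p)*k,.014) for p in [(421,223),(491,277),(405,385),(338,331)]]);print(C,C.mean(0))
print('edges',[np.linalg.norm(C[i]-C[i-1]) for i in range(4)])
y=np.array([C[0]-C[3],C[1]-C[2]]);print('yaw of +-y',np.arctan2(y[:,1],y[:,0])); x=np.array([C[0]-C[1],C[3]-C[2]]);print('yaw x',np.arctan2(x[:,1],x[:,0]))
S=np.array([onz(s,np.array(p)*k,.014) for p in [(422,332),(420,442),(315,438)]]);print(S)
w=camera_model("wrist");st=read_state();R=Ro.from_rotvec(st['tcp_rot']).as_matrix();wR=np.array(w['R']);o=-wR.T@np.array(w['t'])
print('cam in tool',R.T@(o-np.array(st['eef_pos'])),'axes',R.T@wR.T,w['fx'],w['cx'],w['cy'])
for n,p in dict(gauge=(193,357),spool=(205,271),jar=(563,268),sp1=(580,305),sp2=(608,375)).items():print(n,onz(t,np.array(p)*k,.02))
a=[tri([ray(t,np.array(p)*k),ray(s,np.array(q)*k)]) for p,q in [((440,318),(338,309)),((388,282),(403,309))]];print(a)
print(R)
E
```

```text
[[ 0.6725 -0.0768  0.014 ]
 [ 0.5676 -0.2074  0.014 ]
 [ 0.3667 -0.0408  0.014 ]
 [ 0.4706  0.0838  0.014 ]] [ 0.5194 -0.0603  0.014 ]
edges [np.float64(0.2579099730538685), np.float64(0.1675811464085037), np.float64(0.26098023541692594), np.float64(0.16225916858150002)]
yaw of +-y [-0.6718 -0.6923]
yaw x [0.8942 0.8755]
[[ 0.4801  0.0847  0.014 ]
 [ 0.6834 -0.077   0.014 ]
 [ 0.5794 -0.2074  0.014 ]]
cam in tool [ 0.0763  0.0001 -0.1587] axes [[ 0.0001 -0.9608 -0.2774]
 [ 1.      0.0004 -0.0011]
 [ 0.0012 -0.2774  0.9608]] 297.3186396354542 256.21411228132655 188.0589595028584
gauge [0.427  0.3553 0.02  ]
spool [0.588  0.3312 0.02  ]
jar [ 0.5818 -0.3427  0.02  ]
sp1 [ 0.5114 -0.3731  0.02  ]
sp2 [ 0.379  -0.4224  0.02  ]
[array([ 0.4913, -0.0989,  0.1684]), array([ 0.5517, -0.0148,  0.1683])]
[[ 0.9689  0.2473 -0.0005]
 [ 0.2473 -0.9689  0.0013]
 [-0.0001 -0.0014 -1.    ]]
```

Request:
step_arm(
  motion=[18, 40, 6, 0, 0, 7.3, 0, 18, 40, 6, 0, 0, 7.3, 0, 18, 40, 6, 0, 0, 7.3, 0, 18, 40, 6, 0, 0, 7.3, 0, 18, 40, 6, 0, 0, 7.3, 0, 18, 41, 6, 6.6, -5.4, 0, 0, 18, 41, 6, 6.6, -5.4, 0, 0, 18, 41, 6, 6.6, -5.4, 0, 0, 18, 41, 6, 6.6, -5.4, 0, 0, 18, 41, 6, 6.6, -5.4, 0, 0, 18, 41, 0, 6.6, -5.4, 0, 0, 18, 41, 0, 6.6, -5.4, 0, 0, 0, 0, 0, 0, 0, 0, 0, 0, 0, 0, 0, 0, 0, 0],
)

```text
clock: 1.5
eef_pos: [0.3949, -0.2156, 0.286]
tcp_rot: [-2.174, -1.031, -1.248]
force: [-0.6, -1.4, -0.3]
gripper_width: 0.008
gripper_force: 0.0
```

Run:
```python
from plant import *
from h import *
s=read_state();print(s['clock'],s['eef_pos'],Ro.from_rotvec(s['tcp_rot']).as_matrix().tolist(),s['q'],s['gripper_width'],s['force'])
im=get_image("wrist");cv2.imwrite("pics/w1.png",cv2.resize(im[:,:,::-1],(800,600),interpolation=cv2.INTER_CUBIC))
w=camera_model("wrist");np.savez("w1.npz",R=w['R'],t=w['t'])
```

```text
1.5 [ 0.3949 -0.2156  0.286 ] [[0.3191329086611945, 0.774513370005533, 0.5461531161607689], [0.3902387115332421, -0.6325574271720209, 0.6690178243891478], [0.8636364597620465, -0.00037551589304946065, -0.504114991204877]] [ 1.4958  0.5683 -0.7024  2.201  -0.8875  0.9257  0.8651] 0.008013441459609487 [-0.608  -1.3755 -0.348 ]
```

View pics/w1.png

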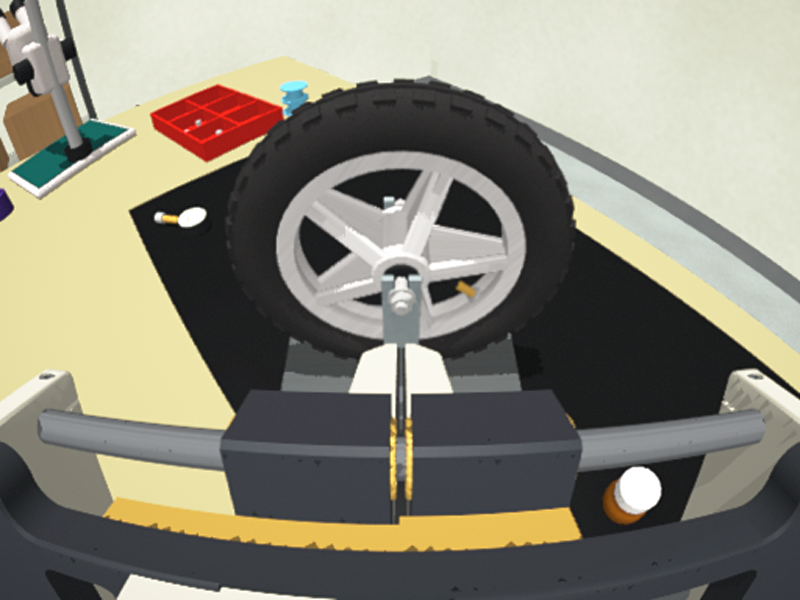

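The wrist view shows the wheel face with its hub at about (402,275). The brass valve is at lower right, about (467,289), between a spoke pointing right (470,247) and one hidden behind the upright, so the wheel angle is around 130°. I'll overlay the model to refine the angle and centre.

```bash
cat >> h.py <<'E'
YAW=0.887;CEN=np.array([.523,-.06,.173])
def W(x,r,a,c=None,yaw=None):  # stand frame point, a=clockwise from top (rad)
    c=CEN if c is None else c;yaw=YAW if yaw is None else yaw
    a=np.asarray(a,float);xs=np.array([np.cos(yaw),np.sin(yaw),0]);ys=np.array([-xs[1],xs[0],0])
    return c+x*xs-np.multiply.outer(r*np.sin(a),ys)+np.multiply.outer(r*np.cos(a),[0,0,1.])
def fish(R,t,P,f=297.3186,cx=256.214,cy=188.0586):
    X=np.atleast_2d(P)@R.T+t;h=np.hypot(X[:,0],X[:,1]);k=f*np.arctan2(h,X[:,2])/h
    return np.c_[cx+k*X[:,0],cy+k*X[:,1]]
def overlay(src,npz,th,out,c=None,yaw=None):
    im=cv2.imread(src);z=np.load(npz);R,t=z['R'],z['t'];k=800/512
    def pl(P,col):cv2.polylines(im,[np.int32(fish(R,t,P)*k)],False,col,1,cv2.LINE_AA)
    a=np.linspace(0,2*np.pi,90)
    for r in(.088,.102):pl(W(-.0135,r,a,c,yaw),(0,0,255))
    for d in(36,108,180,252,324):
        b=th+np.radians(d);pl(np.vstack([W(-.030,.026,b,c,yaw),W(-.0135,.088,b,c,yaw)]),(0,255,0))
    pl(np.vstack([W(0,.052,th,c,yaw),W(0,.088,th,c,yaw)]),(255,0,255))
    pl(np.vstack([W(-.068,0,0,c,yaw),W(-.033,0,0,c,yaw)]),(255,0,0))
    cv2.imwrite(out,cv2.resize(im[60:400,200:600],(800,680))[:600] if 0 else cv2.resize(im[70:370,200:600],(800,600)))
E
python3 - <<'E'
from plant import *
from h import *
overlay("pics/w1.png","w1.npz",np.radians(129),"pics/o1.png")
E
```

```text
(no output)
```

View pics/o1.png

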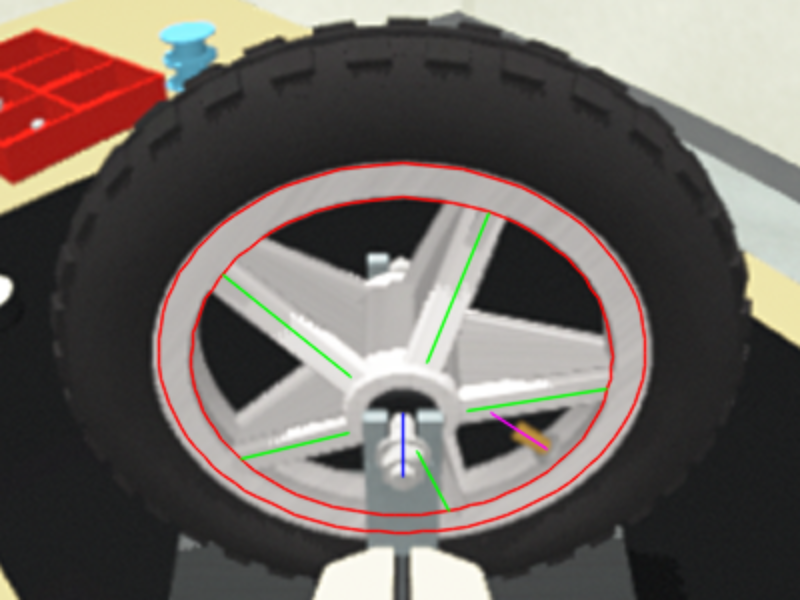

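The model fits to about 2 mm, with the valve at about 127° clockwise. The spokes sit at about 19° and 91°, with an empty gap between them centred at 55°. The plan is one counter-clockwise stroke: enter at 55°, push the 19° spoke over the top, and finish with the fingers near -84°. That keeps the valve gap untouched throughout.

Request:
step_arm(
  motion=[29, 18, -10.5, 0, 0, 0, 0, 29, 18, -10.5, 0, 0, 0, 0, 29, 18, -10.5, 0, 0, 0, 0, 29, 18, -10, 0, 0, 0, 0, 0, 0, 0, 0, 0, 0, 0, 0, 0, 0, 0, 0, 0, 0],
)

```text
clock: 2.15
eef_pos: [0.5118, -0.1438, 0.2454]
tcp_rot: [-2.176, -1.035, -1.249]
force: [-0.6, 0.2, 0.3]
gripper_width: 0.007
gripper_force: 0.0
```

```bash
cat >> h.py <<'E'
def st(p):
    d=np.array(p)-CEN;c,s=np.cos(YAW),np.sin(YAW);return np.array([d[0]*c+d[1]*s,-d[0]*s+d[1]*c,d[2]])*1e3
def snap(n):
    from plant import read_state,get_image,camera_model
    s=read_state();w=camera_model("wrist");np.savez(n+".npz",R=w['R'],t=w['t']);im=get_image("wrist")
    cv2.imwrite(f"pics/{n}.png",cv2.resize(im[:,:,::-1],(800,600),interpolation=cv2.INTER_CUBIC))
    z=Ro.from_rotvec(s['tcp_rot']).as_matrix()[:,2];print(s['clock'],'TCP stand',st(s['eef_pos']),'tip',st(np.array(s['eef_pos'])+.008*z),'z',z,'F',s['force'],s['gripper_width'])
E
python3 - <<'E'
from h import *
snap("w2");overlay("pics/w2.png","w2.npz",np.radians(127),"pics/o2.png")
E
```

```text
2.15 TCP stand [-72.038  -44.3118  72.3906] tip [-65.1343 -44.3262  68.3484] z [ 0.5466  0.6678 -0.5053] F [-0.6462  0.1953  0.3259] 0.007478770708960059
```

View pics/o2.png

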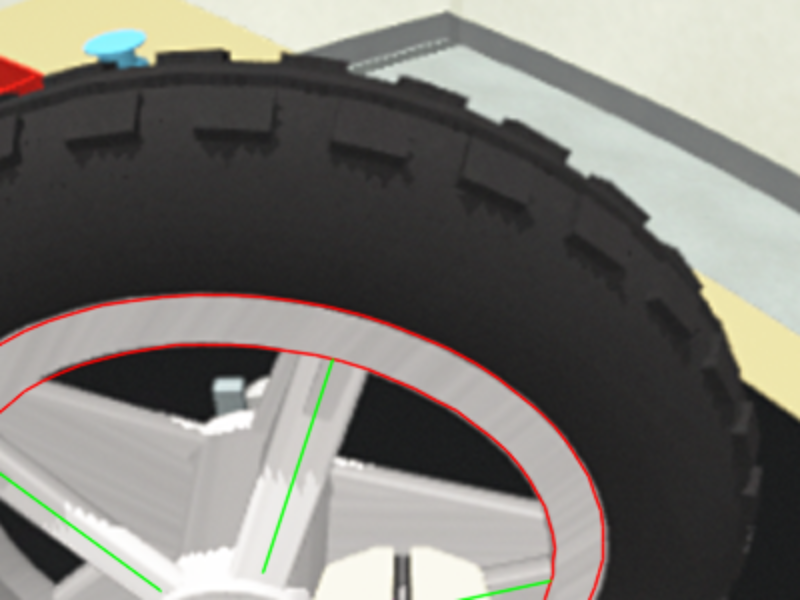

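The overlay still matches: rim on the red rings, spoke on the green line at (300,460), fingertips entering at about (400,560). Now I insert along the tool axis.

Request:
step_arm(
  motion=[5.5, 6.6, -5.2, 0, 0, 0, 0, 5.5, 6.6, -5.2, 0, 0, 0, 0, 5.5, 6.6, -5.2, 0, 0, 0, 0, 5.5, 6.6, -5.2, 0, 0, 0, 0, 5.5, 6.6, -5.2, 0, 0, 0, 0, 5.5, 6.6, -5.2, 0, 0, 0, 0, 5.5, 6.6, -5.2, 0, 0, 0, 0, 0, 0, 0, 0, 0, 0, 0],
)

```text
clock: 3.0
eef_pos: [0.5497, -0.0981, 0.2083]
tcp_rot: [-2.177, -1.033, -1.249]
force: [0.1, 0.6, 1.1]
gripper_width: 0.005
gripper_force: 0.0
```

Run:
```python
from plant import *
from h import *
s=read_state();p=st(s['eef_pos']);print(p,s['force'])
# arc for TCP: y=-52 sin a, z=4+52 cos a ; angle steps of 5.5 deg = 5mm
a=np.radians([55,30,15,0,-15,-30,-45,-60,-72,-84]);pts=np.c_[-52*np.sin(a),4+52*np.cos(a)]
cur=p[1:]
for A,q in zip(a,pts):
    d=q-cur;cur=q;print(round(np.degrees(A)),'dxyz world',-np.sin(YAW)*d[0],np.cos(YAW)*d[0],d[1])
```

```text
[-12.6638 -44.7014  35.3436] [0.0521 0.5774 1.1154]
55 dxyz world -1.6321194284980736 1.3301114155732252 -1.5176256143983267
30 dxyz world -12.864814937732405 10.484304585272584 15.207346306536415
15 dxyz world -9.721850155069411 7.922915226644774 5.1948219702407386
0 dxyz world -10.43283029887016 8.502335328509202 1.7718570329684482
-15 dxyz world -10.43283029887016 8.502335328509202 -1.7718570329684482
-30 dxyz world -9.721850155069411 7.922915226644774 -5.1948219702407386
-45 dxyz world -8.348341989317701 6.803561545320988 -8.263768375090336
-60 dxyz world -6.405908113281431 5.220556388100633 -10.76955262170047
-72 dxyz world -3.427549802592886 2.7933146559439614 -9.93111629250274
-84 dxyz world -1.7520616520561638 1.4278594835014784 -10.633403617579287
```

Request:
step_arm(
  motion=[-3.6, 3, 3.4, 0, 0, 0, 0, -3.6, 3, 3.4, 0, 0, 0, 0, -3.6, 3, 3.4, 0, 0, 0, 0, -3.6, 3, 3.4, 0, 0, 0, 0, -3.2, 2.6, 1.7, 0, 0, 0, 0, -3.2, 2.6, 1.7, 0, 0, 0, 0, -3.2, 2.6, 1.7, 0, 0, 0, 0, -3.5, 2.8, 0.6, 0, 0, 0, 0, -3.5, 2.8, 0.6, 0, 0, 0, 0, -3.5, 2.8, 0.6, 0, 0, 0, 0, -3.5, 2.8, -0.6, 0, 0, 0, 0, -3.5, 2.8, -0.6, 0, 0, 0, 0, -3.5, 2.8, -0.6, 0, 0, 0, 0],
)

```text
clock: 4.3
eef_pos: [0.5044, -0.0604, 0.2274]
tcp_rot: [-2.175, -1.033, -1.249]
force: [3.0, -1.7, 0.2]
gripper_width: 0.004
gripper_force: 1.6
```

Run:
```python
from h import *
snap("w3");overlay("pics/w3.png","w3.npz",np.radians(67),"pics/o3.png")
```

```text
4.3 TCP stand [-12.0258  14.1571  54.4468] tip [-5.1181 14.1454 50.4115] z [ 0.5466  0.6684 -0.5044] F [ 3.0364 -1.6834  0.1608] 0.003738590845675352
```

View pics/w3.png

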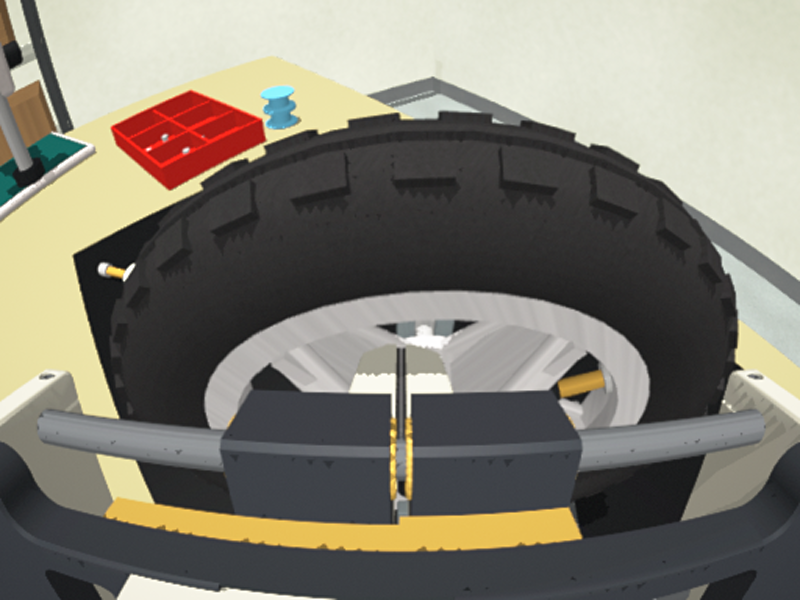

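The wheel is turning: the fingers are at about (400,360), against the spoke to their left, and the valve has come round to about (580,382). The push is about 3.5 N. I continue along the arc to -72°.

Request:
step_arm(
  motion=[-3.2, 2.6, -1.7, 0, 0, 0, 0, -3.2, 2.6, -1.7, 0, 0, 0, 0, -3.2, 2.6, -1.7, 0, 0, 0, 0, -2.8, 2.3, -2.8, 0, 0, 0, 0, -2.8, 2.3, -2.8, 0, 0, 0, 0, -2.8, 2.3, -2.7, 0, 0, 0, 0, -2.1, 1.7, -3.6, 0, 0, 0, 0, -2.1, 1.7, -3.6, 0, 0, 0, 0, -2.1, 1.7, -3.6, 0, 0, 0, 0, -1.2, 1, -3.3, 0, 0, 0, 0, -1.2, 1, -3.3, 0, 0, 0, 0, -1.1, 0.9, -3.3, 0, 0, 0, 0, 0, 0, 0, 0, 0, 0, 0],
)

```text
clock: 5.65
eef_pos: [0.4756, -0.0529, 0.2094]
tcp_rot: [-2.158, -1.043, -1.23]
force: [0.8, -1.6, 0.8]
gripper_width: 0.008
gripper_force: 1.1
```

Run:
```python
from h import *
snap("w4");overlay("pics/w4.png","w4.npz",np.radians(12),"pics/o4.png")
```

```text
5.65 TCP stand [-24.4225  41.2543  36.4055] tip [-17.5198  41.4333  32.3657] z [ 0.5277  0.683  -0.505 ] F [ 0.762  -1.6236  0.7823] 0.007690030953329985
```

View pics/o4.png

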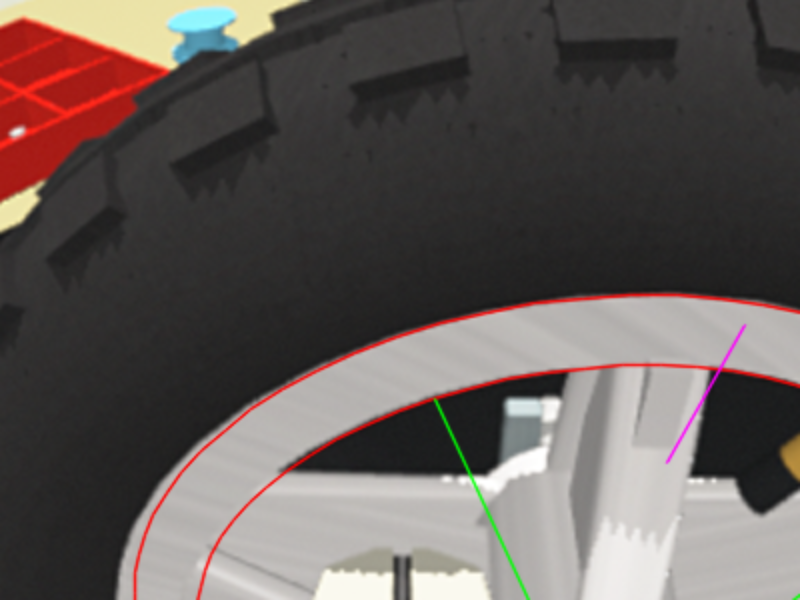

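The view shows the tip slipped back to x=-17 and the arm stopped short of its target, so I check the joints against their ranges.

Run:
```python
from h import *
from plant import *
s=read_state();print(s['q'],s['qd'],s['force'])
```

```text
[ 1.4038  0.9691 -1.2937  2.3992 -1.0446  0.1065  0.8127] [-0.0051 -0.0037 -0.002  -0.0016 -0.0008 -0.0007 -0.002 ] [ 1.275  -0.5369  1.9997]
```

Joints 3, 5 and 6 are at their ends, so the inner-left part of the arc is out of reach at this tilt. I'll back out along the tool. The rest can be pushed on the outer (-y) side, lifting the spoke 36° clockwise of the valve from below with a steeper tool.

Request:
step_arm(
  motion=[-6, -8, 6, 0, 0, 0, 0, -6, -8, 6, 0, 0, 0, 0, -6, -8, 6, 0, 0, 0, 0, -6, -8, 6, 0, 0, 0, 0, -6, -8, 6, 0, 0, 0, 0, -6, -8, 6, 0, 0, 0, 0, -6, -8, 6, 0, 0, 0, 0, 0, 0, 30, 0, 0, 0, 0],
)

```text
clock: 6.5
eef_pos: [0.4324, -0.1097, 0.28]
tcp_rot: [-2.158, -1.037, -1.228]
force: [0.8, 0.0, -0.4]
gripper_width: 0.002
gripper_force: 0.0
```

```bash
cat > plan.py <<'E'
from h import *
from plant import *
import sys
def plan(tip,pitch,yaw=YAW):
    s=read_state();R=Ro.from_rotvec(s['tcp_rot']).as_matrix();p=np.radians(pitch)
    xs=np.array([np.cos(yaw),np.sin(yaw),0]);ys=np.array([-xs[1],xs[0],0]);zz=np.array([0,0,1.])
    Z=np.cos(p)*xs-np.sin(p)*zz;X=np.sin(p)*xs+np.cos(p)*zz;T=np.c_[X,np.cross(Z,X),Z]
    a=np.array([np.cos(YAW),np.sin(YAW),0]);b=np.array([-a[1],a[0],0])
    P=CEN+(tip[0]*a+tip[1]*b+tip[2]*zz)/1e3-.008*Z
    print('now TCP',st(s['eef_pos']),'q',np.array(s['q']),'F',s['force']);print('shift mm',(P-s['eef_pos'])*1e3,'turn deg',np.degrees(Ro.from_matrix(T@R.T).as_rotvec()),'toolz',Z)
E
python3 -c "
from plan import *
plan((-60,-52,60),40)"
```

```text
now TCP [-95.7423  38.8474 107.0418] q [ 1.5533  0.6924 -1.143   2.3266 -0.9064  0.5368  0.6898] F [ 0.7652  0.0025 -0.3959]
shift mm [ 89.1315 -34.4358 -41.8995] turn deg [-8.1011  5.3716 -0.9372] toolz [ 0.4839  0.5938 -0.6428]
```

Request:
step_arm(
  motion=[22, -8.6, -8, -2, 1.35, -0.2, 0, 22, -8.6, -8, -2, 1.35, -0.2, 0, 22, -8.6, -8, -2, 1.35, -0.2, 0, 22, -8.6, -8, -2, 1.35, -0.3, 0, 0, 0, 0, 0, 0, 0, 0],
)

```text
clock: 7.0
eef_pos: [0.5241, -0.1429, 0.2499]
tcp_rot: [-2.31, -1.107, -1.08]
force: [-0.1, -0.1, 0.8]
gripper_width: 0.009
gripper_force: 0.0
```

Run:
```python
from h import *
snap("w5");overlay("pics/w5.png","w5.npz",np.radians(36),"pics/o5.png")
from plan import *
plan((-55,-52,24),40)
```

```text
7.0 TCP stand [-63.585  -53.2128  76.8992] tip [-57.4599 -53.2109  71.753 ] z [ 0.4835  0.5937 -0.6433] F [-0.0826 -0.0634  0.7691] 0.009499881615812117
now TCP [-64.2313 -51.4855  76.5304] q [ 1.2803  0.6385 -0.9387  2.1644 -0.7869  0.5085  0.5068] F [-1.0621  0.3565 -0.6704]
shift mm [  2.3591   2.0804 -47.3881] turn deg [ 0.1036  0.1487 -0.3007] toolz [ 0.4839  0.5938 -0.6428]
```

View pics/o5.png

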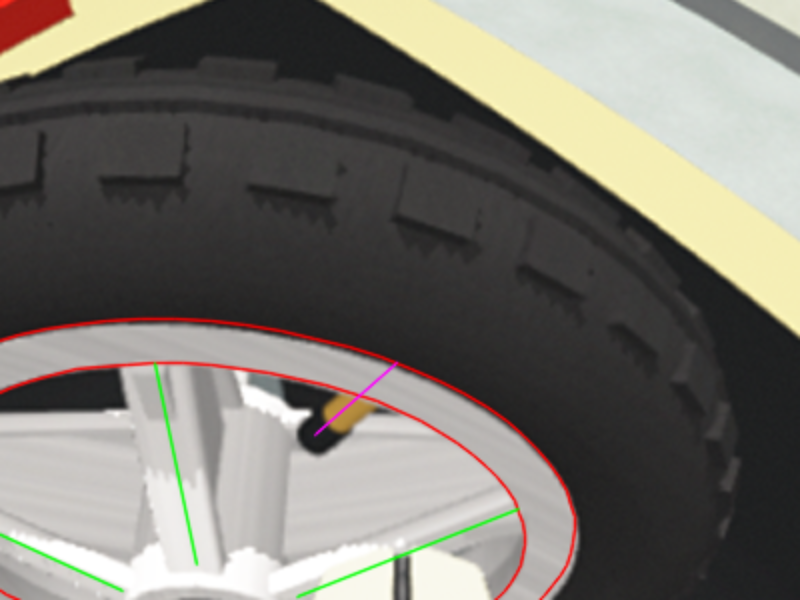

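The overlay at 36° matches the valve (cap at (320,435)) and the spokes exactly, so the valve is 36° clockwise of the top. The gap below the 72° spoke is free. I'll tilt to 45° for more axle and tyre clearance, then enter there.

```bash
python3 -c "
from plan import *
plan((-59,-54,27),45)"
```

```text
now TCP [-64.2313 -51.4855  76.5304] q [ 1.2803  0.6385 -0.9387  2.1644 -0.7869  0.5085  0.5068] F [-1.0621  0.3565 -0.6704]
shift mm [  1.6803  -1.9183 -43.8736] turn deg [-3.7807  3.2972 -0.3084] toolz [ 0.4467  0.5481 -0.7071]
```

Request:
step_arm(
  motion=[0.4, -0.5, -11, -0.95, 0.8, -0.1, 0, 0.4, -0.5, -11, -0.95, 0.8, -0.1, 0, 0.4, -0.5, -11, -0.95, 0.8, -0.1, 0, 0.4, -0.5, -11, -0.95, 0.8, 0, 0, 0, 0, 0, 0, 0, 0, 0],
)

```text
clock: 7.55
eef_pos: [0.5233, -0.1448, 0.2045]
tcp_rot: [-2.379, -1.129, -0.986]
force: [-0.3, 0.1, 1.0]
gripper_width: 0.003
gripper_force: 0.0
```

```bash
python3 -c "
from plan import *
plan((-14,-54,-18),45)"
```

```text
now TCP [-65.514  -53.7826  31.5052] q [ 1.1933  0.6573 -0.8656  2.1831 -0.7494  0.4224  0.482 ] F [-0.3428  0.1146  1.0351]
shift mm [ 29.1383  35.4102 -43.8483] turn deg [-0.021   0.0181  0.0692] toolz [ 0.4467  0.5481 -0.7071]
```

Request:
step_arm(
  motion=[3.6, 4.4, -5.5, 0, 0, 0, 0, 3.6, 4.4, -5.5, 0, 0, 0, 0, 3.6, 4.4, -5.5, 0, 0, 0, 0, 3.6, 4.4, -5.5, 0, 0, 0, 0, 3.6, 4.4, -5.5, 0, 0, 0, 0, 3.6, 4.4, -5.5, 0, 0, 0, 0, 3.6, 4.4, -5.5, 0, 0, 0, 0, 3.6, 4.4, -5.3, 0, 0, 0, 0, 0, 0, 0, 0, 0, 0, 0],
)

```text
clock: 8.45
eef_pos: [0.5528, -0.1101, 0.1609]
tcp_rot: [-2.38, -1.127, -0.988]
force: [0.7, -1.1, -3.4]
gripper_width: 0.002
gripper_force: 1.8
```

Run:
```python
from plan import *
plan((-14,-54,-18),45)
# arc from current: finger angle step, r~55, for TCP
a=np.radians([108,100,92,84,76,68]);p=np.c_[-55*np.sin(a),55*np.cos(a)];d=np.diff(p,axis=0);print(np.c_[-np.sin(YAW)*d[:,0],np.cos(YAW)*d[:,0],d[:,1]])
snap("w6")
```

```text
now TCP [-20.026  -54.7911 -12.1241] q [ 1.1168  0.7662 -0.9114  2.2051 -0.7936  0.2482  0.5092] F [ 0.7455 -1.1062 -3.4478]
shift mm [-0.38    0.786  -0.2191] turn deg [-0.0208  0.0869  0.1553] toolz [ 0.4467  0.5481 -0.7071]
[[ 1.439  -1.1727  7.4453]
 [ 0.6217 -0.5067  7.6312]
 [-0.2076  0.1692  7.6685]
 [-1.0329  0.8418  7.5566]
 [-1.8381  1.498   7.2977]]
8.45 TCP stand [-20.026  -54.7911 -12.1241] tip [-14.3622 -54.8118 -17.7739] z [ 0.4493  0.5472 -0.7062] F [ 0.7455 -1.1062 -3.4478] 0.0015265157915735736
```

View pics/w6.png

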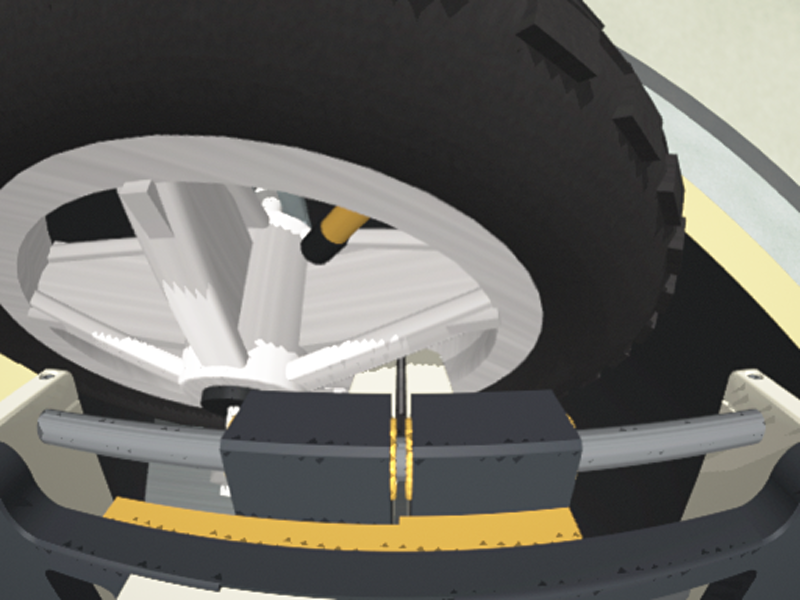

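The fingers (400,370) are under the right-hand spoke in an empty gap, with a 3.4 N reaction showing contact. The valve (345,230) is well clear. I push up gently.

Request:
step_arm(
  motion=[0.5, -0.4, 2.5, 0, 0, 0, 0, 0.5, -0.4, 2.5, 0, 0, 0, 0, 0.5, -0.4, 2.5, 0, 0, 0, 0, 0.2, -0.2, 2.5, 0, 0, 0, 0, 0.2, -0.2, 2.5, 0, 0, 0, 0, 0.2, -0.2, 2.5, 0, 0, 0, 0, -0.1, 0.1, 2.5, 0, 0, 0, 0, -0.1, 0.1, 2.5, 0, 0, 0, 0, 0, 0, 0, 0, 0, 0, 0],
)

```text
clock: 9.4
eef_pos: [0.5546, -0.1116, 0.1824]
tcp_rot: [-2.379, -1.129, -0.989]
force: [-1.4, -1.5, -0.8]
gripper_width: 0.006
gripper_force: 1.0
```

Run:
```python
from plan import *
plan((-14,-54,3),45)
snap("w7");overlay("pics/w7.png","w7.npz",np.radians(14),"pics/o7.png")
```

```text
now TCP [-20.067  -57.1167   9.419 ] q [ 1.114   0.7172 -0.8962  2.189  -0.7916  0.3041  0.4828] F [-1.4106 -1.5347 -0.822 ]
shift mm [-2.157   2.2869 -0.7621] turn deg [-0.0133  0.1535  0.1129] toolz [ 0.4467  0.5481 -0.7071]
9.4 TCP stand [-20.067  -57.1167   9.419 ] tip [-14.3995 -57.1388   3.7728] z [ 0.4497  0.5474 -0.7058] F [-1.4106 -1.5347 -0.822 ] 0.006236976217388414
```

View pics/o7.png

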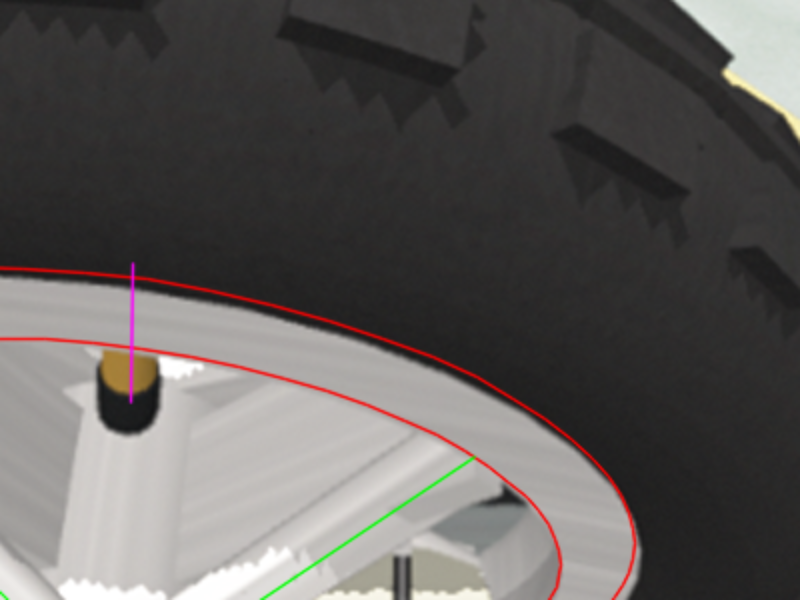

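At 14° the model line sits on the stem (130,390) and the spoke matches, so the valve is 14° short of the top. I've used all my picture views, so I'll measure the brass stem numerically from here, checking the method on earlier frames.

Request:
step_arm(
  motion=[-0.3, 0.2, 2, 0, 0, 0, 0, -0.3, 0.2, 2, 0, 0, 0, 0, -0.3, 0.2, 2, 0, 0, 0, 0, -0.3, 0.2, 2, 0, 0, 0, 0, -0.3, 0.2, 2, 0, 0, 0, 0, 0, 0, 0, 0, 0, 0, 0],
)

```text
clock: 10.05
eef_pos: [0.5529, -0.1106, 0.1923]
tcp_rot: [-2.379, -1.129, -0.989]
force: [-0.5, -2.1, -0.9]
gripper_width: 0.007
gripper_force: 1.0
```

```bash
cat > meas.py <<'E'
from h import *
def meas(n):
    im=cv2.imread(f"pics/{n}.png")[:385];hsv=cv2.cvtColor(im,cv2.COLOR_BGR2HSV);z=np.load(n+".npz");R,t=z['R'],z['t'];o=-R.T@t
    m=cv2.inRange(hsv,(10,130,90),(30,255,255));k,l,s,c=cv2.connectedComponentsWithStats(m)
    xs=np.array([np.cos(YAW),np.sin(YAW),0])
    for i in range(1,k):
        if s[i,4]<60:continue
        u=(c[i]*.64-[256.214,188.0586])/297.3186;r=np.hypot(*u);d=R.T@np.r_[np.sin(r)*u/r,np.cos(r)]
        P=o+d*((CEN-o)@xs-.002)/(d@xs);q=st(P)
        if 55<np.hypot(q[1],q[2])<95:print(n,'px',c[i],s[i,4],'yz',q[1:],'angle',np.degrees(np.arctan2(-q[1],q[2])))
E
python3 - <<'E'
from meas import *
snap("w8")
for n in("w1","w5","w6","w7","w8"):meas(n)
E
```

```text
10.05 TCP stand [-20.3175 -55.18    19.2683] tip [-14.6509 -55.2004  13.6212] z [ 0.4495  0.5475 -0.7059] F [-0.5015 -2.0998 -0.9105] 0.006924819208492537
w1 px [464.6815 288.1274] 157 yz [-59.0071 -45.3081] angle 127.51854840016637
w5 px [371.9456 275.8878] 294 yz [-38.6258  54.7692] angle 35.19329866658609
w6 px [340.6969 224.4782] 1079 yz [-38.3139  55.7962] angle 34.476431804556185
w7 px [263.268  255.8257] 459 yz [-15.1231  62.5131] angle 13.599640274749607
w8 px [246.6479 271.1568] 338 yz [-5.0929 63.322 ] angle 4.598301521311987
```

Request:
step_arm(
  motion=[-0.4, 0.3, 1.7, 0, 0, 0, 0, -0.4, 0.3, 1.7, 0, 0, 0, 0, -0.4, 0.3, 1.6, 0, 0, 0, 0, 0, 0, 0, 0, 0, 0, 0],
)

```text
clock: 10.5
eef_pos: [0.5516, -0.1097, 0.1971]
tcp_rot: [-2.379, -1.129, -0.989]
force: [-1.0, -1.4, -1.7]
gripper_width: 0.004
gripper_force: 1.0
```

Run:
```python
from meas import *
snap("w9");meas("w9")
```

```text
10.5 TCP stand [-20.46   -53.5877  24.135 ] tip [-14.7939 -53.6071  18.4874] z [ 0.4493  0.5475 -0.7059] F [-0.9844 -1.408  -1.6548] 0.004371982061049367
w9 px [241.3859 278.8054] 298 yz [-0.1121 63.2356] angle 0.1015286457007545
```

The valve reads 0.1°. I drop off the spoke, then retract along the tool axis.

Request:
step_arm(
  motion=[0, 0, -2, 0, 0, 0, 0, 0, 0, -2, 0, 0, 0, 0, 0, 0, -1, 0, 0, 0, 0, -3.6, -4.4, 5.6, 0, 0, 0, 0, -3.6, -4.4, 5.6, 0, 0, 0, 0, -3.6, -4.4, 5.6, 0, 0, 0, 0, -3.6, -4.4, 5.6, 0, 0, 0, 0, -3.6, -4.4, 5.6, 0, 0, 0, 0, -3.6, -4.4, 5.6, 0, 0, 0, 0, -3.6, -4.4, 5.6, 0, 0, 0, 0, -3.6, -4.4, 5.6, 0, 0, 0, 0, -10, -13, 8, 0, 0, 0, 0, -10, -13, 8, 0, 0, 0, 0, -20, -25, 8, 0, 0, 0, 0, -20, -25, 8, 0, 0, 0, 0, -20, -25, 8, 0, 0, 0, 0, 0, 0, 0, 0, 0, 0, 0],
)

```text
clock: 12.25
eef_pos: [0.4412, -0.2504, 0.2768]
tcp_rot: [-2.386, -1.123, -0.989]
force: [0.1, -0.2, -0.3]
gripper_width: 0.004
gripper_force: 0.0
```

Run:
```python
from meas import *
snap("w10");meas("w10")
# rim check: compare to scene/top change
from plant import *
for n in("scene","top"):
    a=cv2.resize(cv2.imread(f"pics/{n}0.png"),(512,384),interpolation=cv2.INTER_AREA).astype(int);b=get_image(n)[:,:,::-1].astype(int)
    d=(abs(a-b).max(2)>60).astype(np.uint8);k,l,s,c=cv2.connectedComponentsWithStats(d);print(n,[(s[i].tolist()) for i in range(1,k) if s[i,4]>25])
```

```text
12.25 TCP stand [-199.3099  -56.8419  103.8327] tip [-193.6566  -56.9017   98.1726] z [ 0.4522  0.5431 -0.7075] F [ 0.147  -0.1547 -0.2802] 0.004487536016163302
w10 px [317.4893 109.4206] 233 yz [-1.1802 70.8394] angle 0.954455120970775
scene [[0, 0, 32, 77, 1209], [71, 0, 24, 8, 84], [68, 0, 35, 20, 199], [89, 30, 25, 24, 150], [0, 51, 10, 19, 135], [129, 51, 25, 17, 39], [134, 55, 20, 17, 40], [151, 62, 14, 21, 56], [156, 64, 15, 40, 142], [0, 68, 135, 110, 3623], [124, 154, 28, 26, 323], [24, 170, 105, 105, 2502], [92, 173, 74, 58, 525], [0, 253, 10, 16, 99], [83, 267, 20, 13, 103], [112, 284, 25, 11, 113]]
top [[363, 194, 17, 20, 110], [357, 202, 155, 182, 8581], [415, 209, 11, 24, 160], [345, 217, 37, 28, 541], [355, 254, 13, 16, 40], [494, 286, 18, 7, 80], [273, 294, 97, 48, 927], [282, 332, 110, 46, 1357]]
```

```bash
python3 -c "
from plant import *
print(job_done())"
```

```text
the job is handed in; nothing more can be done
None
```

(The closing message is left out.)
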